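# Load the parcel crate into the locker bay

## Robot

A 6-joint arm with a two-finger parallel gripper is mounted at the origin on the work surface. World frame = base frame: x ahead of the robot, y to its left, z up, the work surface at z = 0. Lengths are in m, angles in degrees, forces in N, time in s.
With the tool pointing down it reaches from about 0.225 to 0.875 m from the base axis. Payload 3.4 kg.
Tool frame: the origin (TCP) lies at the very end of the fingers, on their centre line; the grasp point (between the pads) lies 19 mm behind it; z points along the fingers, y is the line along which they close (so a half turn about z gives the same grasp; the last joint's range is limited). The gripper opens to 85 mm and grips with 20 to 120 N. Pads are 22 mm wide; open, the fingers measure 114 mm over their backs; the gripper's body (76 mm by 85 mm) begins 54 mm behind the grasp point. The pads swing forward as they close: fully open they stand 13 mm farther back than shut.
Start: joints at [57.296, 15.808, 86.224, -0, 77.962, -6.933], TCP at [0.25, 0.518, 0.231] pointing down, gripper open.
Joint ranges: [-165.64, 165.64], [-43.16, 119.46], [12.63, 154.43], [-67.54, 247.53], [6.08, 155.33], [-154.97, 154.97]. Speed limits (degrees/s): [147.25, 147.25, 180, 180, 180, 180].

## Interface

Orientations are given as a 3x3 rotation matrix whose columns are the frame's x, y, z axes.
In Python, from station import bot gives the robot as it stands.
- The arm moves only by the tool jog_arm, never from a script. Its argument "rows" is a list of rows, each a list of 7 numbers: the closure, from 0 (fully open) to 1 (shut), then the shift along the tool's x, y, z in m, then the turn, a rotation vector about the tool's x, y, z in degrees. A call has 1 to 8 rows; each row is the pose to reach, as a shift and turn from the pose commanded when the call began, along the tool's axes at that moment; what a row does not reach only later rows make up. A row lasts 1/8 s, in which the tool goes at most 62.5 mm and 10.7 degrees, less where a joint would pass 70% of its speed; a pose out of reach is approached as far as the arm can. A call with a gripper value outside its range is refused whole. The fingers move at their own pace and stop on an object; the grip force is fixed at half the most. Time passes only in rows, so rows that repeat a pose let the fingers close. It gives the time, the measured TCP pose, the force, the opening and the grip force at its end, in the units of the state.
- bot.state(): the state, without advancing time (a new reading comes with each control period).
- bot.get_image(name): name is "side" or "top" or "wrist"; returns (picture, depth): 480x640x3 uint8, blue, green, red; 480x640 float32, m along the optical axis (not along the pixel's ray), 0 where there is no reading.
- bot.camera_info(name): a dict with "K" (3x3 intrinsics, pixels), "T" (4x4, takes a point from camera to world coordinates). Camera axes: x right, y up, looking along -z (the intrinsics and any distortion apply to the point x, -y, -z); pixel columns grow to the right and rows downward; lengths in m; the calibration is good to about 2 mm. A picture is of the moment at which its call begins: read the wrist's pose just before it. camera_info takes no time and is no camera call; for the wrist camera it gives the pose at the moment of the call.
- bot.finish_job(): hands the job in; it is judged then, once.
Trained networks look in the newest picture that a camera, given by its name, has taken for a name from the list of things; names that differ only in an ending like _2 or _b are one class to them, and where a whole thing is asked for, a point or a joint stands for the part that bears it (a point fixed in the world has none). Each returns a list of dicts, best first, with "conf" (0 to 1); they miss things now and then, are a little off and sometimes report something else, mostly with a low value. They report only what shows in the picture. A call takes as long as a camera call. They do not tell look-alikes from the thing itself.
- bot.find_in(camera, name): "bbox" ([left, top, right, bottom] in pixels, round what is visible of it).
- bot.trace(camera, name): "pixels" (480x640 bool, what is visible of it) and "bbox" ([left, top, right, bottom] in pixels, round what is visible of it).
The state is a dict: "clock": time; "joint_pos": joint angles; "qvel": joint speeds; "tau": joint torques, N m; "ee_pos": TCP position; "ee_rot": TCP orientation; "wrist_force": force on the tool from outside, world axes, zero at the start; "moment": the same for the moment, N m; "opening": finger opening in m; "finger_force": force on a finger pad.
Only numpy, scipy, OpenCV 4.12 (cv2) and the standard library are available. Lean on these libraries where they do the work, as an engineer would, in place of code of your own. Each camera call takes 0.05 s, during which the arm holds its last target. There are 200 camera calls.

## Task

Push the closed grey parcel crate up the short steel ramp and against the sprung buffer until its near bottom edge has dropped fully behind the lip, so that it sits flat on the deck and stays there when let go. Then swing the hold-down bar across over the crate's lid. Its contents are fragile, so never push the crate with more than 25 N, and leave the other things on the counter where they are.

Things in the scene. Friction and masses are not known exactly. Their poses are not given: they have to be found in the camera images.
- bay: Fixed steel loading bay. Origin: middle of the ramp's foot edge, on the counter. +x = push direction, up the ramp; z up. Ramp: x 0 to 130 mm, rising 15 degrees to height 34.8; flat crest; then a lip, 9 down to the deck (height 25.8). Aluminium curbs, inner faces y = +-73, stand 18 to 20 above ramp and deck; at the foot they flare out and back to x -70, y +-97.
- crest (a point): Top edge of the ramp (bay x 130, z 34.8 mm). The flat crest runs on from here to the lip, which belongs to an adjustable unit: it stands anywhere from bay x 144 to 162 and is not measured, so feel for it. Pressed by fingers, the crate's near edge may hang on their friction at the lip: move the fingers down about 10 mm while still pressing.
- end_plate (a point): Middle of the fixed end plate's front face (bay x 305, 15 mm above the deck). Before it, 117 mm beyond the lip, the rubber face of a sprung buffer (6 to 21 above the deck): 2.4 N to start, +0.8 N per mm, hard stop after 8 mm. It must be pressed in 4 to 5 mm before the crate's edge clears the lip; on release it holds the crate back against the lip.
- bar_post (a point): Axis of the hold-down bar's post, 97 mm above the counter, beside the deck at bay x 213, y -115. The steel bar, 18 mm wide, 8 thick, runs from here to the knob and passes about 12 mm above the seated crate's lid.
- crate: Closed grey plastic parcel crate, 120 long (its x, in the push direction), 126 wide (its y), 60 high (mm), about 0.4 to 0.85 kg, too wide to grip. Starts on the counter before the ramp's foot, nearly square to it. Origin: centre of its underside. Slippery: friction on steel and fingers about 0.28 to 0.42. Fragile contents: no push may exceed 25 N (a bump at 0.1 m/s can reach that).
- bar_knob (a point): Black upright round knob, 18 mm across and 40 high, at the free end of the steel hold-down bar. This point is on its axis, 15 below its top and 25 above the bar. It travels level, 131 mm above the counter, on a circle of radius 85 about the post (bay x 213, y -115).
- bar (a joint): Angle of the hold-down bar: 0 = along the bay's +x, outside the curb; 1.57 = along the bay's +y, across over the lid; stops at 1.6. It turns anticlockwise from above, and stays where it is left (about 1 N at the knob).
- parcel_a: Bystander, to be left alone: a small cardboard parcel, 75 x 55 x 45 high, on the counter beside the ramp (mm). Origin: centre of its underside.
- mug: Bystander, to be left alone: a white mug, 80 across, 95 high, at the far left (mm). Origin: centre of its underside.
- stamp: Bystander, to be left alone: a turned wooden hand stamp, 34 across, 70 high, on the counter beyond the hold-down bar (mm). Origin: centre of its underside.
- padlock: Bystander, to be left alone: a brass padlock standing upright, 40 x 22 x 62 high, on the counter beyond the bay (mm). Origin: centre of its underside.
Not all that is in view belongs to the job. Leave any blue look-alike of the crate alone.

How it is judged (in metres and radians):
On the way, in this order (a step that is already met when the one before it is completed fails the run):
1. the crate lies flat on the deck, its near edge down behind the lip (x of crate in the frame of bay above 0.198 m and z of crate in the frame of bay below 0.029 m and angle between crate's own z axis and vertical below 0.035 rad), for 0.2 s.
2. the hold-down bar is swung across over the lid (value of joint bar above 1.3 rad), for 0.2 s.
At the end, for the whole second after the job is handed in: The crate rests flat on the deck (tilt under 2 degrees, underside within 3 mm of the deck) with its near edge behind the lip and the hold-down bar is swung across over the lid (past 1.3 rad) (all of step 1 and linear speed of crate below 0.02 m/s and value of joint bar above 1.3 rad); the robot touches nothing.
It fails at once if the crate is pushed with more than 25 N (contact force between any of the fingers, the arm and crate above 25 N).
It fails at once if a bystander is displaced by more than 30 mm (distance of any of parcel_a, mug, stamp, padlock from where it was at the start of the episode above 0.03 m).
It also fails if it takes over 72 s, if anything falls off the work surface, if the arm or the gripper's body presses on something with over 40 N, if the wrist force passes 120 N, or if a joint passes its speed limit or range.

## Working session

There is one attempt and no reset: what is moved stays moved. The work goes in short steps, Python scripts to look and compute and a tool call to move; the robot and the scene stay as the last step left them, time stands still between calls to the robot, and variables do not carry over. Pictures are saved under pics/ and viewed, at most 10 in all, crops included, and the job is handed in when it is done.

Besides the shell and the picture viewer there is one more tool, called after "Emit:" by a JSON object that holds its "op" and its "data", one argument or row to a line. jog_arm: Moves the arm, as the interface text tells. Its arguments: {"type":"object","properties":{"rows":{"type":"array"}},"required":["rows"]}

```bash
ls; mkdir -p pics; cat > h.py <<'E'
import numpy as np,cv2
from station import bot
def cloud(cam):
    im,d=bot.get_image(cam); ci=bot.camera_info(cam); K=np.array(ci["K"]);T=np.array(ci["T"])
    v,u=np.mgrid[0:480,0:640]
    P=np.stack([(u-K[0,2])/K[0,0]*d,-(v-K[1,2])/K[1,1]*d,-d],-1)
    return im,d,P@T[:3,:3].T+T[:3,3]
E
python3 - <<'E'
from h import *
s=bot.state(); print(s)
for c in ("top","side"):
    im,d,W=cloud(c); cv2.imwrite(f"pics/{c}0.png",im); np.savez(f"{c}0.npz",im=im,d=d,W=W)
    ci=bot.camera_info(c); print(c,np.round(ci["K"],1),np.round(ci["T"],3),[k for k in ci])
    for n in ("crate","bay","bar_knob","parcel_a","mug","stamp","padlock","bar"):
        r=bot.trace(c,n)
        for q in r[:2]:
            m=q["pixels"]&(d>0); p=W[m]
            print(n,round(q["conf"],2),q["bbox"],np.round(np.median(p,0),3) if len(p) else None,np.round(np.percentile(p,98,axis=0),3) if len(p) else None)
E
```

```text
pics
{'clock': 0.0, 'joint_pos': array([ 5.72950368e+01,  1.58481245e+01,  8.62953805e+01, -1.68543778e-03,
        7.79628035e+01, -6.93267035e+00]), 'qvel': array([-0.01574075,  0.04146843,  0.01727748,  0.02146491, -0.02055866,
       -0.08729658]), 'tau': array([-1.64764631e-03, -4.16771579e+01, -2.45809346e+01, -5.41062832e-05,
        1.11685271e-02, -4.85046303e-05]), 'ee_pos': array([0.2497297 , 0.51734448, 0.23043361]), 'ee_rot': array([[-9.00531719e-01,  4.34789221e-01, -9.78306039e-04],
       [ 4.34790278e-01,  9.00530359e-01, -1.57682417e-03],
       [ 1.95408136e-04, -1.84533813e-03, -9.99998278e-01]]), 'wrist_force': array([-0.45223367, -0.62154254,  0.20390113]), 'moment': array([ 0.00194088, -0.02330125, -0.02429532]), 'finger_force': 0.0, 'opening': 0.08577878160950292}
top [[457.7   0.  316.2]
 [  0.  457.7 249.9]
 [  0.    0.    1. ]] [[ 0.019  0.975 -0.222  0.385]
 [-1.     0.02   0.001  0.009]
 [ 0.006  0.222  0.975  0.882]
 [ 0.     0.     0.     1.   ]] ['K', 'T']
crate 0.94 [152.5, 344.5, 254.5, 448.2] [0.314 0.196 0.061] [0.385 0.267 0.065]
crate 0.9 [441.8,
[... 869 characters left out ...]
, 186.1] [ 0.726 -0.262  0.06 ] [ 0.792 -0.228  0.064]
crate 0.89 [348.5, 350.8, 473.1, 467.4] [0.312 0.214 0.061] [0.386 0.28  0.064]
bay 0.89 [213.8, 208.2, 389.9, 393.2] [0.538 0.108 0.027] [0.643 0.219 0.108]
bar_knob 0.75 [213.7, 274.1, 244.6, 327.4] [0.632 0.165 0.107] [0.652 0.213 0.147]
bar_knob 0.69 [125.5, 374.4, 186.0, 470.7] [0.668 0.357 0.054] [0.703 0.421 0.096]
parcel_a 0.76 [227.8, 220.0, 268.1, 262.3] [ 0.689 -0.018  0.044] [0.72  0.008 0.048]
mug 0.98 [125.0, 378.3, 188.0, 470.6] [0.668 0.356 0.053] [0.703 0.421 0.096]
stamp 0.88 [176.7, 308.3, 195.1, 341.3] [0.708 0.196 0.025] [0.726 0.207 0.071]
bar 0.73 [211.9, 272.8, 242.2, 324.1] [0.632 0.169 0.107] [0.662 0.213 0.147]
```

View pics/top0.png

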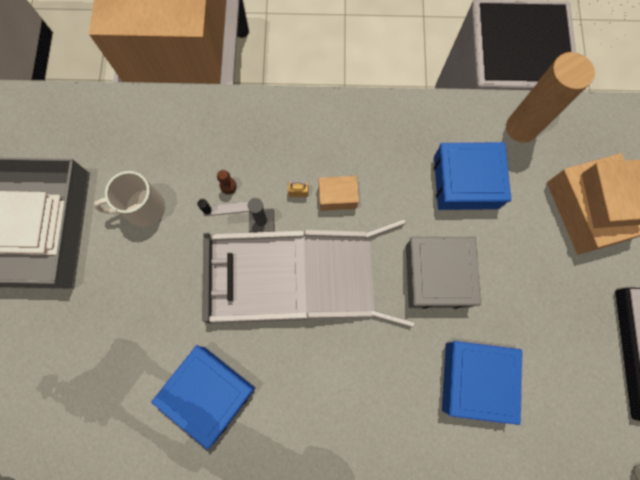

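View pics/side0.png

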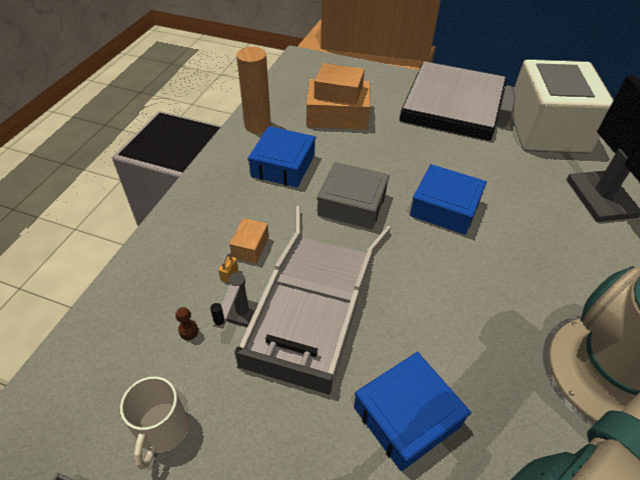

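Top view: the grey crate is at about (444,271). The bay opens toward it, spanning pixels (203–413, 230–328), and pushing goes image-left (world +y). The bar runs from the post at (258,212) to the knob at (205,206), and the blue crates are decoys. The side view agrees.

```bash
python3 - <<'E'
from h import *
P=[];C=[]
for c in("top","side"):
    z=np.load(c+"0.npz"); m=z["d"]>0; P.append(z["W"][m]); 
    W=z["W"]
    tab=(abs(W[...,2])<0.012)&m; print(c,"counter z",np.median(W[tab][:,2]), "n",tab.sum())
for i,p in enumerate(P):
    # crate lid: region
    q=p[(abs(p[:,0]-0.54)<.13)&(p[:,1]<-.17)&(p[:,1]>-.42)&(p[:,2]>.05)&(p[:,2]<.072)]
    r=cv2.minAreaRect((q[:,:2]*1000).astype(np.float32)); print("crate",r,np.median(q[:,2]))
    # refined by percentile in rotated frame
    # ramp interior
    f=p[(abs(p[:,0]-.545)<.055)]
    r_=f[(f[:,1]>-.05)&(f[:,1]<.05)&(f[:,2]<.05)&(f[:,2]>-.01)]
    A=np.c_[r_[:,:2],np.ones(len(r_))]
    k=np.ones(len(r_),bool)
    for _ in range(8):
        s=np.linalg.lstsq(A[k],r_[k,2],rcond=None)[0]; e=abs(A@s-r_[:,2]); k=e<max(.0015,2*np.median(e[k]))
    g=s[:2]; print("ramp grad",g,np.degrees(np.arctan(np.hypot(*g))),"heading",np.degrees(np.arctan2(g[1],g[0])),"foot y at x=.545",-(s[2]+s[0]*.545)/s[1],k.mean())
    d=f[(f[:,1]>.11)&(f[:,1]<.17)]; d=d[d[:,2]<.035]; print("deck z",np.median(d[:,2]))
    # height profile along y
    for y in np.arange(-.07,.24,.01):
        h=f[(abs(f[:,1]-y)<.002)]; 
        if len(h): print(round(y,3),np.round(np.percentile(h[:,2],[5,50,95])*1000,1),end="; ")
    print()
    # curb deck tops: x extents for rows of y
    c=p[(p[:,1]>.09)&(p[:,1]<.19)&(abs(p[:,0]-.545)<.1)&(p[:,2]>.038)&(p[:,2]<.052)]
    for lo,hi in((.44,.53),(.56,.64)):
        e=c[(c[:,0]>lo)&(c[:,0]<hi)]
        if len(e)>10: 
            s=np.polyfit(e[:,1],e[:,0],1); print("curb",lo,len(e),s,"at y=.1,.19",np.polyval(s,[.1,.19]),"width",np.percentile(e[:,0]-np.polyval(s,e[:,1]),[3,97]),np.median(e[:,2]))
    k=p[(p[:,2]>.138)&(p[:,2]<.16)&(abs(p[:,0]-.64)<.05)&(p[:,1]>.1)&(p[:,1]<.27)]
    print("knob top",len(k),np.median(k,0),k.min(0),k.max(0))
    k=p[(p[:,2]>.115)&(p[:,2]<.127)&(abs(p[:,0]-.64)<.05)&(p[:,1]>.05)&(p[:,1]<.27)]; print(len(k))
    k=p[(p[:,2]>.085)&(p[:,2]<.116)&(abs(p[:,0]-.64)<.05)&(p[:,1]>.05)&(p[:,1]<.25)];
    print("bar",len(k),np.median(k,0),k.min(0),k.max(0)); print(np.polyfit(k[:,1],k[:,0],1))
E
```

```text
top counter z 0.0008754412350978069 n 193226
side counter z 0.0003623550066998438 n 148954
crate ((507.98309326171875, -230.82418823242188), (195.86578369140625, 121.57343292236328), 0.018460722640156746) 0.06169695945508746
ramp grad [-0.01634467  0.25387205] 14.273142338154914 heading 93.6837051970261 foot y at x=.545 -0.10839438005924645 0.6093432633716994
deck z 0.026557722468899647
-0.07 [ 7.   9.8 11.4]; -0.06 [ 9.9 12.3 14.8]; -0.05 [12.6 14.7 16.7]; -0.04 [14.4 17.  19.9]; -0.03 [17.4 19.8 22.6]; -0.02 [19.9 22.2 24.9]; -0.01 [23.1 25.2 27.5]; 0.0 [25.6 27.8 30. ]; 0.01 [27.7 31.1 32.8]; 0.02 [30.7 33.2 36.1]; 0.03 [33.4 35.4 37.6]; 0.04 [32.7 35.5 38. ]; 0.05 [24.  26.9 35. ]; 0.06 [23.7 26.7 29. ]; 0.07 [23.7 26.9 29.3]; 0.08 [24.5 26.9 29. ]; 0.09 [24.  26.2 29.3]; 0.1 [24.8 26.5 28.7]; 0.11 [24.  26.5 29.3]; 0.12 [24.4 26.7 29.2]; 0.13 [24.3 26.5 29.5]; 0.14 [24.2 26.8 29.9]; 0.15 [24.4 26.7 29.8]; 0.16 [24.3 27.4 46.5]; 0.17 [25.5 46.8 49.1]; 0.18 [24.4 27.  46.3]; 0.19 [24.7 27.4 46.2]; 0.2 [24.7 27.7 52. ]; 0.21 [54.2 56.5 59. ]; 0.22 [54.7 55.4 56.5]; 0.23 [-1.6  1.1 
[... 1346 characters left out ...]
]; 0.16 [24.8 26.5 45.2]; 0.17 [24.4 46.1 48.9]; 0.18 [24.3 26.8 45.6]; 0.19 [25.  27.  45.9]; 0.2 [40.1 45.7 48.9]; 0.21 [54.2 56.2 57.8]; 0.22 [-0.5 24.5 55.3]; 0.23 [-1.3  0.4  2.2]; 
curb 0.44 524 [0.65813989 0.37647711] at y=.1,.19 [0.4422911  0.50152369] width [-0.04772084  0.03821253] 0.04604799672164955
curb 0.56 381 [-0.27402131  0.64048064] at y=.1,.19 [0.61307851 0.58841659] width [-0.03059589  0.03032788] 0.04583115705643315
knob top 120 [0.62862986 0.20612577 0.1457872 ] [0.62095406 0.19484896 0.13841511] [0.63845714 0.21359136 0.14891821]
52
bar 627 [0.63405696 0.14881504 0.10639543] [0.62078729 0.10579274 0.08551189] [0.65477668 0.21303935 0.11586535]
[-0.14802086  0.65773769]
```

```bash
cat > fit.py <<'E'
from h import *
from scipy.optimize import minimize,least_squares
def hb(x,y,t,lip):
    fl=np.where(x<0,0,np.where(x<130,x*np.tan(np.radians(15)),np.where(x<lip,34.8,25.8)))
    fl=np.where(x>305,56,fl)
    return np.where(abs(y)<73,fl,np.where(abs(y)<73+t,np.where(x>305,56,fl+19),0))
R=[]
for c in("top","side"):
    z=np.load(c+"0.npz"); p=z["W"][z["d"]>0]*1000
    p=p[(p[:,0]>435)&(p[:,0]<655)&(p[:,1]>-150)&(p[:,1]<260)&(p[:,2]<70)&(p[:,2]>-10)][::2]
    def cost(v):
        x0,y0,th,dz,t,lip=v; cs,sn=np.cos(th),np.sin(th); dx,dy=p[:,0]-x0,p[:,1]-y0
        bx,by=cs*dx+sn*dy,-sn*dx+cs*dy
        k=(bx>2)&(bx<318)&(abs(by)<92)&~((bx>255)&(bx<303)) 
        e=np.minimum(abs(hb(bx,by,t,lip)+dz-p[:,2]),8)
        return np.where(k,e,3).mean()
    best=min((minimize(cost,[544+a,-100+b,np.radians(92+d),.5,6,149],method="Nelder-Mead",options=dict(maxiter=3000,xatol=.01,fatol=1e-4,initial_simplex=np.array([544+a,-100+b,np.radians(92+d),.5,6,149])+np.vstack([np.zeros(6),np.diag([6,6,.04,1,3,5])]))) for a in(-4,4) for b in(-4,4) for d in(-1.5,1.5)),key=lambda r:r.fun)
    v=best.x; print(c,np.round(v,2),"deg",np.degrees(v[2]),best.fun); R.append(v)
    z=np.load(c+"0.npz"); p=z["W"][z["d"]>0]*1000
    q=p[(p[:,0]>480)&(p[:,0]<605)&(p[:,1]<-140)&(p[:,1]>-270)&(p[:,2]>40)&(p[:,2]<70)]
    l=q[q[:,2]>55]; r=cv2.minAreaRect(l[:,:2].astype(np.float32)); print("crate",np.round(r[0],1),np.round(r[1],1),r[2],np.median(l[:,2]),len(l))
v=np.mean(R,0)
O=v[:2];th=v[2];X=np.array([np.cos(th),np.sin(th)]);Y=np.array([-X[1],X[0]])
for n,(a,b) in dict(crest=(130,0),end=(305,0),post=(213,-115),knob0=(298,-115),knob90=(213,-30)).items(): print(n,np.round(O+a*X+b*Y,1))
E
python3 fit.py
```

```text
top [ 540.74 -101.78    1.63    0.74    8.52  147.48] deg 93.44069911355955 2.216285826313069
crate [ 542.5 -218.6] [124.9 102.7] 0.10750949382781982 61.8875114180234 3779
side [ 5.4003e+02 -1.0258e+02  1.6300e+00  2.0000e-02  8.4400e+00  1.5063e+02] deg 93.42840192124639 2.3075852820591187
crate [ 541.6 -216.2] [125.  108.3] 1.2499557733535767 61.14514274680505 2028
crest [532.6  27.6]
end [522.1 202.3]
post [642.4 117.3]
knob0 [637.3 202.2]
knob90 [557.6 112.2]
```

```bash
python3 - <<'E'
from h import *
O=np.array([540.4,-102.2]);th=np.radians(93.43);X=np.array([np.cos(th),np.sin(th)]);Y=np.array([-X[1],X[0]])
for c in("top","side"):
    z=np.load(c+"0.npz"); im=z["im"]; p=z["W"]*1000; g=im.astype(int)
    m=(z["d"]>0)&(p[...,0]>470)&(p[...,0]<615)&(p[...,1]<-140)&(p[...,1]>-330)&(p[...,2]>54)&(p[...,2]<69)
    n,l,s,_=cv2.connectedComponentsWithStats(m.astype(np.uint8)); i=1+np.argmax(s[1:,4]); q=p[l==i]
    r=cv2.minAreaRect(q[:,:2].astype(np.float32)); print(c,np.round(r[0],1),np.round(r[1],1),r[2],"z",np.median(q[:,2]),len(q))
    B=np.c_[(q[:,:2]-O)@X,(q[:,:2]-O)@Y]; print("bay x",np.percentile(B[:,0],[.5,1,99,99.5]),"bay y",np.percentile(B[:,1],[.5,1,99,99.5]),"center",np.array(r[0])-O@np.eye(2),((np.array(r[0])-O)@X,(np.array(r[0])-O)@Y))
    # edge yaw: near and far edge lines
    for lo,hi,f in((0,1,np.min),(0,1,np.max)):
        ys=np.arange(-50,51,4)+np.median(B[:,1]); e=[np.percentile(B[abs(B[:,1]-y)<2,0],3 if f is np.min else 97) for y in ys]; print("edge slope deg",np.degrees(np.polyfit(ys,e,1)[0]),np.median(e))
# start move: current pose to target
s=bot.state();R=s["ee_rot"];print(s["ee_pos"],np.degrees(np.arctan2(R[1,1],R[0,1])))
E
```

```text
top [ 541.1 -229.2] [128.8 123.5] 1.1066608428955078 z 61.69680120627052 4594
bay x [-186.78286389 -185.58050665  -65.83941811  -64.9818976 ] bay y [-56.9459829  -56.00198269  69.81550103  70.82055767] center [   0.69411621 -126.97008972] (np.float64(-126.78416867983397), np.float64(6.903626105828806))
edge slope deg 2.3892605560152322 -182.3801531875339
edge slope deg 2.5513751354649457 -68.13767194926278
side [ 540.6 -224.7] [128.2 124.7] 1.4701344966888428 z 60.91902339251193 2378
bay x [-183.54781701 -182.5084597   -62.5900237   -62.0383835 ] bay y [-55.89483117 -54.99850927  70.47269113  71.39786235] center [   0.17519531 -122.50243835] (np.float64(-122.29347395147262), np.float64(7.154322125412474))
edge slope deg 2.1588414167165877 -178.67297975775782
edge slope deg 1.8082755264854746 -64.93879881504547
[0.25003944 0.51782008 0.23136504] 64.2264243013464
```

```bash
cat >> h.py <<'E'
from scipy.spatial.transform import Rotation as Ro
O=np.array([540.4,-102.2]);TH=np.radians(93.43);X=np.array([np.cos(TH),np.sin(TH)]);Y=np.array([-X[1],X[0]])
def w(bx,by,z): return np.r_[O+bx*X+by*Y,z]/1000
def Rt(yaw,tilt):
    c,s=np.cos(np.radians(yaw)),np.sin(np.radians(yaw))
    return np.array([[-s,c,0],[c,s,0],[0,0,-1.]])@Ro.from_euler('y',tilt,degrees=True).as_matrix()
def go(p,yaw,tilt,p0=None,R0=None):
    s=bot.state(); p0=s["ee_pos"] if p0 is None else np.array(p0); R0=s["ee_rot"] if R0 is None else R0
    print(np.round(R0.T@(np.array(p)-p0),4),np.round(Ro.from_matrix(R0.T@Rt(yaw,tilt)).as_rotvec(degrees=True),2))
E
python3 - <<'E'
from h import *
go([.41,.1,.231],1.1,20); a=w(-215,10,200); print(a)
go(a,1.1,20,[.41,.1,.231],Rt(1.1,20))
a=w(-215,10,120);go(a,1.1,20,[.41,.1,.231],Rt(1.1,20))
E
```

```text
[-3.257e-01 -3.067e-01  3.000e-04] [-11.    17.92  62.46]
[ 0.54328116 -0.31741315  0.2       ]
[-0.4052  0.1252 -0.1145] [0. 0. 0.]
[-0.4325  0.1252 -0.0393] [0. 0. 0.]
```

Emit:
{"op": "jog_arm", "data": {
  "rows": [
    [0,-0.0407,-0.0383,0,-1.65,2.7,9.4],
    [0,-0.0814,-0.0766,0,-3.3,5.4,18.8],
    [0,-0.1221,-0.115,0,-4.95,8.1,28.1],
    [0,-0.1628,-0.1533,0,-6.6,10.8,37.5],
    [0,-0.2035,-0.1916,0,-8.25,13.4,46.8],
    [0,-0.2442,-0.23,0,-9.6,15.7,54.7],
    [0,-0.285,-0.268,0,-11,17.92,62.46],
    [0,-0.3257,-0.3067,0,-11,17.92,62.46]
  ]
}}

```text
clock: 1.9
ee_pos: [0.41, 0.0978, 0.2315]
ee_rot: [[-0.016, 1.0, -0.005], [0.94, 0.017, 0.342], [0.342, 0.001, -0.94]]
wrist_force: [1.4, 0.4, -0.5]
opening: 0.0856
finger_force: 0.0
```

```bash
python3 - <<'E'
from h import *
go(w(-215,10,100),1.1,20)
E
```

```text
[-0.4372  0.1262 -0.0191] [ 0.09 -0.01 -0.13]
```

Emit:
{"op": "jog_arm", "data": {
  "rows": [
    [0,-0.055,0.016,-0.0024,0,0,0],
    [0,-0.11,0.032,-0.0048,0,0,0],
    [0,-0.165,0.048,-0.0072,0,0,0],
    [0,-0.22,0.064,-0.0096,0,0,0],
    [0,-0.275,0.08,-0.012,0,0,0],
    [0,-0.33,0.096,-0.0144,0,0,0],
    [0,-0.385,0.112,-0.0168,0,0,0],
    [0,-0.4372,0.1262,-0.0191,0.09,0,-0.13]
  ]
}}

```text
clock: 2.9
ee_pos: [0.5447, -0.317, 0.099]
ee_rot: [[-0.02, 1.0, -0.008], [0.94, 0.021, 0.341], [0.342, -0.0, -0.94]]
wrist_force: [1.1, 0.3, 0.1]
opening: 0.0854
finger_force: 0.0
```

```bash
python3 - <<'E'
from h import *
go(w(-212,10,16),1.1,20)
s=bot.state(); print(s["ee_pos"])
im,d,W=cloud("wrist"); cv2.imwrite("pics/wrist1.png",im)
E
```

```text
[-0.0259 -0.0015  0.0789] [-0.07  0.03  0.11]
[ 0.54472542 -0.31695737  0.09900524]
```

View pics/wrist1.png

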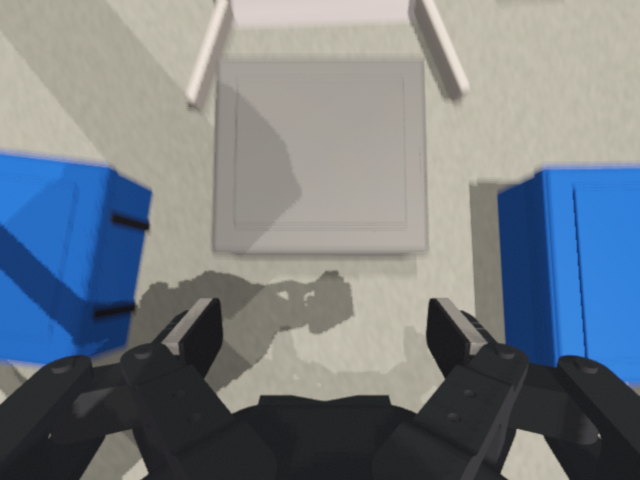

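The wrist view shows the grey crate squarely ahead, with its near edge at row ~252 and columns 213–428. The ramp and flares are beyond it, and both fingers sit behind its near face.

Emit:
{"op": "jog_arm", "data": {
  "rows": [
    [0.25,-0.007,0,0.02,0,0,0],
    [0.25,-0.013,0,0.04,0,0,0],
    [0.25,-0.02,0,0.06,0,0,0],
    [0.25,-0.0259,-0.0015,0.0789,0,0,0],
    [0.25,-0.0259,-0.0015,0.0789,0,0,0]
  ]
}}

```text
clock: 3.58
ee_pos: [0.5416, -0.3113, 0.0154]
ee_rot: [[-0.019, 1.0, -0.011], [0.939, 0.022, 0.344], [0.344, -0.003, -0.939]]
wrist_force: [-0.4, 1.0, -0.3]
opening: 0.0639
finger_force: 0.0
```

```bash
python3 - <<'E'
from h import *
s=bot.state(); print(s["ee_pos"],s["opening"],s["wrist_force"])
go(w(-172,8.5,16),1.1,20)
E
```

```text
[ 0.54155568 -0.31128521  0.01540881] 0.06391696751231712 [-0.40771599  1.04064648 -0.30562484]
[0.0348 0.0015 0.0121] [-0.24 -0.13  0.08]
```

Emit:
{"op": "jog_arm", "data": {
  "rows": [
    [0.25,0.004,0,0.0014,0,0,0],
    [0.25,0.008,0,0.0027,0,0,0],
    [0.25,0.0115,0,0.004,0,0,0],
    [0.25,0.0145,0,0.005,0,0,0],
    [0.25,0.0175,0.0005,0.006,0,0,0],
    [0.25,0.0205,0.0005,0.007,0,0,0],
    [0.25,0.0235,0.001,0.008,0,0,0],
    [0.25,0.0265,0.001,0.009,0,0,0]
  ]
}}

```text
clock: 4.58
ee_pos: [0.5432, -0.2844, 0.0174]
ee_rot: [[-0.02, 1.0, -0.008], [0.94, 0.022, 0.341], [0.341, -0.0, -0.94]]
wrist_force: [-0.2, -1.8, 1.2]
opening: 0.0638
finger_force: 1.3
```

Emit:
{"op": "jog_arm", "data": {
  "rows": [
    [0.25,0.0047,0,0.0017,0,0,0],
    [0.25,0.0094,0,0.0034,0,0,0],
    [0.25,0.0141,0,0.0051,0,0,0],
    [0.25,0.0188,0.0005,0.0069,0,0,0],
    [0.25,0.0235,0.0005,0.0086,0,0,0],
    [0.25,0.0282,0.001,0.0103,0,0,0],
    [0.25,0.0329,0.001,0.012,0,0,0],
    [0.25,0.0376,0.001,0.0137,0,0,0]
  ]
}}

```text
clock: 5.58
ee_pos: [0.5431, -0.2439, 0.0174]
ee_rot: [[-0.02, 1.0, -0.008], [0.94, 0.022, 0.342], [0.342, -0.001, -0.94]]
wrist_force: [0.1, -2.5, 1.5]
opening: 0.0642
finger_force: 1.4
```

```bash
cat > cr.py <<'E'
from h import *
s=bot.state(); d0=(s["ee_pos"][:2]*1000-O); print("tcp bay",np.round([d0@X,d0@Y,s["ee_pos"][2]*1000],1),np.round(s["wrist_force"],1))
for c in("top","side"):
    im,d,W=cloud(c); r=bot.trace(c,"crate")
    for q in r:
        p=W[q["pixels"]&(d>0)]*1000
        b=np.c_[(p[:,:2]-O)@X,(p[:,:2]-O)@Y,p[:,2]]; mm=np.median(b,0)
        if abs(mm[1])<45 and abs(mm[0])<300:
            A=np.c_[b[:,:2],np.ones(len(b))];k=abs(b[:,2]-mm[2])<20
            for _ in range(8):
                f=np.linalg.lstsq(A[k],b[k,2],rcond=None)[0]; k=abs(A@f-b[:,2])<3
            l=b[k]; R=cv2.minAreaRect(l[:,:2].astype(np.float32))
            print(c,round(q["conf"],2),"lid x",np.round(np.percentile(l[:,0],[1,99]),1),"y",np.round(np.percentile(l[:,1],[1,99]),1),"c",np.round(R[0],1),"sz",np.round(R[1],1),"ang",round(R[2],1),"pitch",np.round(np.degrees(np.arctan(f[:2])),1),"z mid",np.round(f@np.r_[R[0],1],1))
E
python3 cr.py
```

```text
tcp bay [-141.6    5.8   17.4] [ 0.1 -2.5  1.5]
top 0.55 lid x [-120.1  -14.4] y [-58.9  54.9] c [-43.5 -25. ] sz [168.7  85.1] ang 45.4 pitch [-1.1  0.7] z mid 61.4
side 0.58 lid x [-129.4  -12. ] y [-58.4  65.4] c [-71.1   3.7] sz [127.1 123.8] ang 88.0 pitch [-0.3 -0. ] z mid 61.1
```

```bash
python3 - <<'E'
from h import *
go(w(-101,2,16.5),3.43,20)
E
```

```text
[0.0372 0.0026 0.0144] [ 0.65 -0.11 -2.07]
```

Emit:
{"op": "jog_arm", "data": {
  "rows": [
    [0.25,0.0047,0.0003,0.0018,0.1,0,-0.3],
    [0.25,0.0093,0.0006,0.0036,0.2,0,-0.6],
    [0.25,0.014,0.001,0.0054,0.3,0,-0.9],
    [0.25,0.0186,0.0013,0.0072,0.4,0,-1.2],
    [0.25,0.0232,0.0016,0.009,0.5,0,-1.5],
    [0.25,0.0279,0.002,0.0108,0.6,0,-1.8],
    [0.25,0.0325,0.0023,0.0126,0.65,0,-2.07],
    [0.25,0.0372,0.0026,0.0144,0.65,0,-2.07]
  ]
}}

```text
clock: 6.78
ee_pos: [0.545, -0.2044, 0.0167]
ee_rot: [[-0.057, 0.998, -0.019], [0.938, 0.06, 0.341], [0.341, 0.001, -0.94]]
wrist_force: [0.1, -5.3, 3.0]
opening: 0.0641
finger_force: 2.4
```

```bash
python3 cr.py; python3 - <<'E'
from h import *
go(w(-61,1,16.5),3.43,20)
E
```

```text
tcp bay [-102.3    1.5   16.7] [ 0.1 -5.3  3. ]
top 0.64 lid x [-29.2  23.1] y [-61.8  -2.8] c [  9. -42.] sz [81.5 42.5] ang 48.1 pitch [0.6 1.1] z mid 66.5
top 0.22 lid x [ 29.  304.7] y [-77.2  80.8] c [122.2 -14.3] sz [192.8 381.7] ang 89.9 pitch [0.3 0.1] z mid 25.9
side 0.79 lid x [-92.1  25.5] y [-59.5  63.9] c [-33.4   1.9] sz [123.7 127.1] ang 0.0 pitch [ 3.  -0.1] z mid 64.5
[0.0379 0.0007 0.0138] [ 0.04 -0.07  0.01]
```

Emit:
{"op": "jog_arm", "data": {
  "rows": [
    [0.25,0.0052,0,0.0019,0,0,0],
    [0.25,0.0104,0,0.0038,0,0,0],
    [0.25,0.0156,0,0.0057,0,0,0],
    [0.25,0.0208,0,0.0076,0,0,0],
    [0.25,0.026,0,0.0095,0,0,0],
    [0.25,0.0312,0,0.0114,0,0,0],
    [0.25,0.0364,0.0005,0.0133,0,0,0],
    [0.25,0.0416,0.0007,0.0152,0,0,0]
  ]
}}

```text
clock: 7.98
ee_pos: [0.5426, -0.1594, 0.0163]
ee_rot: [[-0.056, 0.998, -0.02], [0.938, 0.06, 0.342], [0.342, 0.0, -0.94]]
wrist_force: [-0.5, -2.8, -2.0]
opening: 0.0643
finger_force: 1.3
```

Emit:
{"op": "jog_arm", "data": {
  "rows": [
    [0.25,0.0052,0,0.0019,0,0,0],
    [0.25,0.0104,0,0.0038,0,0,0],
    [0.25,0.0156,0,0.0057,0,0,0],
    [0.25,0.0208,0,0.0076,0,0,0],
    [0.25,0.026,0,0.0095,0,0,0],
    [0.25,0.0312,0,0.0114,0,0,0],
    [0.25,0.0364,0,0.0133,0,0,0],
    [0.25,0.0416,0,0.0152,0,0,0]
  ]
}}

```text
clock: 8.98
ee_pos: [0.5402, -0.1155, 0.0164]
ee_rot: [[-0.056, 0.998, -0.02], [0.938, 0.06, 0.341], [0.342, 0.001, -0.94]]
wrist_force: [0.2, -2.3, -2.1]
opening: 0.064
finger_force: 1.5
```

```bash
python3 cr.py; python3 - <<'E'
from h import *
go(w(29,1,16.5+39*.268),3.43,20)
E
```

```text
tcp bay [-13.2   1.   16.4] [ 0.2 -2.3 -2.1]
top 0.97 lid x [-12.5  95.4] y [-61.    9.3] c [ 43.1 -24.1] sz [114.8  77.6] ang 0.2 pitch [15.4  1.5] z mid 75.5
side 0.88 lid x [ -2.4 107.5] y [-60.5  64.8] c [51.2  0.8] sz [115.2 129.2] ang 1.1 pitch [ 9.3 -0.6] z mid 74.2
[0.0427 0.0001 0.0047] [ 0.03 -0.09  0.  ]
```

Emit:
{"op": "jog_arm", "data": {
  "rows": [
    [0.25,0.0053,0,0.0006,0,0,0],
    [0.25,0.0107,0,0.0012,0,0,0],
    [0.25,0.016,0,0.0018,0,0,0],
    [0.25,0.0214,0,0.0024,0,0,0],
    [0.25,0.0267,0,0.003,0,0,0],
    [0.25,0.032,0,0.0036,0,0,0],
    [0.25,0.0374,0,0.0042,0,0,0],
    [0.25,0.0427,0,0.0047,0,0,0]
  ]
}}

```text
clock: 10.18
ee_pos: [0.5384, -0.0747, 0.0271]
ee_rot: [[-0.057, 0.998, -0.018], [0.939, 0.06, 0.34], [0.34, 0.003, -0.94]]
wrist_force: [0.8, -6.2, 1.5]
opening: 0.0642
finger_force: 2.6
```

```bash
python3 cr.py; python3 - <<'E'
from h import *
go(w(70,0.5,16.5+84*.268),3.43,20)
E
```

```text
tcp bay [27.6  0.3 27.1] [ 0.8 -6.2  1.5]
top 0.58 lid x [ 28.4 141.5] y [-60.8  62. ] c [85.1  0.6] sz [117.3 127.3] ang 0.0 pitch [14.8 -0.1] z mid 86.4
side 0.91 lid x [ 40.  147.8] y [-60.8  63.9] c [91.   0.5] sz [116.1 128.4] ang 0.4 pitch [10.6 -0.4] z mid 85.7
[0.0432 0.0002 0.0029] [ 0.09 -0.01  0.01]
```

Emit:
{"op": "jog_arm", "data": {
  "rows": [
    [0.25,0.0053,0,0.0004,0,0,0],
    [0.25,0.0107,0,0.0008,0,0,0],
    [0.25,0.016,0,0.0012,0,0,0],
    [0.25,0.0214,0,0.0016,0,0,0],
    [0.25,0.0267,0,0.002,0,0,0],
    [0.25,0.032,0,0.0024,0,0,0],
    [0.25,0.0374,0,0.0028,0,0,0],
    [0.25,0.0427,0,0.003,0,0,0]
  ]
}}

```text
clock: 11.38
ee_pos: [0.5354, -0.033, 0.0386]
ee_rot: [[-0.057, 0.998, -0.019], [0.938, 0.06, 0.341], [0.341, 0.001, -0.94]]
wrist_force: [0.3, -5.4, 2.1]
opening: 0.0636
finger_force: 2.5
```

```bash
python3 cr.py; python3 - <<'E'
from h import *
go(w(105,0.5,16.5+34.8-2),3.43,20)
E
```

```text
tcp bay [69.3  0.9 38.6] [ 0.3 -5.4  2.1]
top 0.9 lid x [ 70.9 184.1] y [-59.5  62.5] c [127.    0.3] sz [126.9 117.6] ang 89.3 pitch [13.7 -0.1] z mid 97.4
side 0.63 lid x [ 81.4 197.6] y [-59.6  63.2] c [139.3   1.5] sz [120.9 127. ] ang 0.1 pitch [ 5.3 -0.1] z mid 96.9
[0.0357 0.0014 0.0015] [-0.05 -0.16 -0.01]
```

Emit:
{"op": "jog_arm", "data": {
  "rows": [
    [0.25,0.0045,0,0.0002,0,0,0],
    [0.25,0.009,0,0.0004,0,0,0],
    [0.25,0.0134,0,0.0006,0,0,0],
    [0.25,0.0178,0.0005,0.0008,0,0,0],
    [0.25,0.0223,0.0005,0.001,0,0,0],
    [0.25,0.0268,0.001,0.0012,0,0,0],
    [0.25,0.0312,0.001,0.0014,0,0,0],
    [0.25,0.0357,0.001,0.0015,0,0,0]
  ]
}}

```text
clock: 12.58
ee_pos: [0.5339, 0.0013, 0.049]
ee_rot: [[-0.056, 0.998, -0.02], [0.938, 0.06, 0.341], [0.342, 0.0, -0.94]]
wrist_force: [1.4, -2.3, -0.6]
opening: 0.0639
finger_force: 0.9
```

```bash
python3 cr.py; python3 - <<'E'
from h import *
go(w(124,0.5,16.5+34.8),3.43,20)
E
```

```text
tcp bay [103.7   0.3  49. ] [ 1.4 -2.3 -0.6]
top 0.74 lid x [115.3 231.8] y [-61.2  61.4] c [173.6  -0.3] sz [127.5 120.7] ang 89.9 pitch [-6.5 -0.1] z mid 93.9
side 0.97 lid x [119.2 235.5] y [-61.2  61.9] c [177.  -0.] sz [121.8 127.5] ang 0.3 pitch [-6.6 -0.1] z mid 93.2
side 0.39 lid x [-48.6 319.5] y [-84.  95.] c [123.8 -34.5] sz [254.4 395.8] ang 86.9 pitch [ 1.1 -0. ] z mid 23.6
[ 0.0195 -0.0002  0.0049] [ 0.02 -0.06  0.  ]
```

Emit:
{"op": "jog_arm", "data": {
  "rows": [
    [0.25,0.0035,0,0.0011,0,0,0],
    [0.25,0.007,0,0.0022,0,0,0],
    [0.25,0.0105,0,0.0033,0,0,0],
    [0.25,0.014,0,0.0045,0,0,0],
    [0.25,0.017,0,0.0055,0,0,0],
    [0.25,0.02,0,0.0067,0,0,0],
    [0.25,0.0225,0,0.0077,0,0,0],
    [0.25,0.025,0,0.0085,0,0,0]
  ]
}}

```text
clock: 13.78
ee_pos: [0.5326, 0.0275, 0.0497]
ee_rot: [[-0.056, 0.998, -0.02], [0.938, 0.06, 0.341], [0.342, 0.001, -0.94]]
wrist_force: [1.2, -2.1, -0.5]
opening: 0.0639
finger_force: 0.9
```

```bash
python3 cr.py
```

```text
tcp bay [1.299e+02 1.000e-01 4.970e+01] [ 1.2 -2.1 -0.5]
top 0.7 lid x [139.7 256.1] y [-61.7  61.2] c [198.   -0.7] sz [120.6 127.7] ang 0.1 pitch [-4.7 -0.1] z mid 92.4
side 0.84 lid x [143.7 260.1] y [-61.2  61.9] c [2.017e+02 2.000e-01] sz [121.5 127.4] ang 0.2 pitch [-5.  -0.1] z mid 91.8
```

Emit:
{"op": "jog_arm", "data": {
  "rows": [
    [0.25,0.0017,0,0.0006,0,0,0],
    [0.25,0.0034,0,0.0012,0,0,0],
    [0.25,0.0051,0,0.0019,0,0,0],
    [0.25,0.0066,0,0.0024,0,0,0],
    [0.25,0.0081,0,0.0029,0,0,0],
    [0.25,0.0096,0,0.0035,0,0,0],
    [0.25,0.0104,0,0.0038,0,0,0],
    [0.25,0.0113,0,0.0041,0,0,0]
  ]
}}

```text
clock: 14.98
ee_pos: [0.532, 0.0387, 0.0496]
ee_rot: [[-0.057, 0.998, -0.019], [0.939, 0.06, 0.34], [0.34, 0.001, -0.94]]
wrist_force: [0.2, -4.8, -1.5]
opening: 0.0641
finger_force: 2.6
```

```bash
python3 cr.py
```

```text
tcp bay [ 1.411e+02 -1.000e-01  4.960e+01] [ 0.2 -4.8 -1.5]
top 0.97 lid x [150.6 267.3] y [-61.7  61.3] c [208.7  -0.8] sz [120.5 127.2] ang 0.2 pitch [-4.4 -0.1] z mid 91.9
side 0.9 lid x [154.3 270.8] y [-61.3  61.8] c [212.5   0. ] sz [122.6 127.5] ang 0.3 pitch [-4.6 -0.1] z mid 91.3
```

Emit:
{"op": "jog_arm", "data": {
  "rows": [
    [0.25,0.0008,0,0.0003,0,0,0],
    [0.25,0.0016,0,0.0006,0,0,0],
    [0.25,0.0024,0,0.0009,0,0,0],
    [0.25,0.0032,0,0.0012,0,0,0],
    [0.25,0.0038,0,0.0014,0,0,0]
  ]
}}

```text
clock: 15.8
ee_pos: [0.5319, 0.0418, 0.0494]
ee_rot: [[-0.057, 0.998, -0.019], [0.939, 0.06, 0.339], [0.339, 0.002, -0.941]]
wrist_force: [-0.2, -7.9, -1.3]
opening: 0.0641
finger_force: 3.9
```

```bash
python3 cr.py
```

```text
tcp bay [144.3  -0.2  49.4] [-0.2 -7.9 -1.3]
top 0.67 lid x [153.5 270.8] y [-62.6  61. ] c [212.1  -0.7] sz [120.8 127.8] ang 0.3 pitch [-4.3 -0.1] z mid 91.7
side 0.9 lid x [157.  273.7] y [-61.7  61.9] c [215.3  -0. ] sz [121.9 127.2] ang 0.2 pitch [-4.5 -0.2] z mid 91.2
```

Emit:
{"op": "jog_arm", "data": {
  "rows": [
    [0.25,0.0007,0,0.0003,0,0,0],
    [0.25,0.0014,0,0.0005,0,0,0],
    [0.25,0.0019,0,0.0007,0,0,0]
  ]
}}

```text
clock: 16.38
ee_pos: [0.5319, 0.0434, 0.0494]
ee_rot: [[-0.058, 0.998, -0.019], [0.939, 0.061, 0.338], [0.338, 0.002, -0.941]]
wrist_force: [-1.4, -9.8, -0.7]
opening: 0.0639
finger_force: 4.6
```

```bash
python3 cr.py
```

```text
tcp bay [145.8  -0.2  49.4] [-1.4 -9.8 -0.7]
top 0.95 lid x [155.1 272.4] y [-62.4  61.2] c [213.8  -0.8] sz [121.3 127.6] ang 0.1 pitch [-4.3 -0.1] z mid 91.7
side 0.87 lid x [158.5 275.4] y [-61.   61.9] c [216.9   0. ] sz [121.8 127.6] ang 0.5 pitch [-4.5 -0.2] z mid 91.2
```

Emit:
{"op": "jog_arm", "data": {
  "rows": [
    [0.25,-0.0002,0,0.0015,0,0,0],
    [0.25,-0.0005,0,0.003,0,0,0],
    [0.25,-0.001,0,0.0044,0,0,0],
    [0.25,-0.0015,0,0.0058,0,0,0],
    [0.25,-0.002,0,0.0072,0,0,0],
    [0.25,-0.0025,0,0.0086,0,0,0],
    [0.25,-0.0029,0,0.0096,0,0,0]
  ]
}}

```text
clock: 17.45
ee_pos: [0.5322, 0.0434, 0.04]
ee_rot: [[-0.058, 0.998, -0.018], [0.939, 0.061, 0.337], [0.338, 0.003, -0.941]]
wrist_force: [-2.9, -11.6, 6.1]
opening: 0.064
finger_force: 6.0
```

```bash
python3 cr.py
```

```text
tcp bay [145.8  -0.5  40. ] [ -2.9 -11.6   6.1]
top 0.91 lid x [152.7 270.3] y [-61.8  61. ] c [211.7  -0.7] sz [121.6 127.2] ang 0.2 pitch [ 0.1 -0.1] z mid 87.4
side 0.93 lid x [155.9 273.3] y [-61.5  61.7] c [ 2.141e+02 -1.000e-01] sz [122.4 127.6] ang 0.0 pitch [-0.2 -0.1] z mid 87.0
```

Emit:
{"op": "jog_arm", "data": {
  "rows": [
    [0.25,-0.0015,0,-0.0005,0,0,0],
    [0.25,-0.003,0,-0.001,0,0,0],
    [0.25,-0.006,0,-0.002,0,0,0],
    [0.25,-0.012,0,-0.0045,0,0,0],
    [0.25,-0.025,0,-0.009,0,0,0],
    [0.25,-0.04,0,-0.0145,0,0,0],
    [0.25,-0.04,0,-0.03,0,0,0],
    [0.25,-0.04,0,-0.06,0,0,0]
  ]
}}

```text
clock: 18.65
ee_pos: [0.5341, -0.0123, 0.0828]
ee_rot: [[-0.055, 0.998, -0.022], [0.938, 0.059, 0.343], [0.343, -0.002, -0.939]]
wrist_force: [0.4, 0.5, -0.1]
opening: 0.0641
finger_force: 0.0
```

```bash
python3 cr.py; python3 - <<'E'
from h import *
P=np.array(w(213,-115,0))*1000; print("post",P)
for c in("top","side"):
    im,d,W=cloud(c); p=W[d>0]*1000
    k=p[(p[:,2]>136)&(p[:,2]<160)&(abs(p[:,0]-635)<40)&(p[:,1]>150)&(p[:,1]<250)]; print(c,"knob",np.median(k,0),(k.min(0)+k.max(0))/2,k.max(0)[2])
    k=p[(p[:,2]>98)&(p[:,2]<116)&(abs(p[:,0]-640)<30)&(p[:,1]>125)&(p[:,1]<190)]; 
    s=np.polyfit(k[:,1],k[:,0],1); print("bar dir",90-np.degrees(np.arctan(s[0])),"x at y 117,202",np.polyval(s,[117,202]),np.median(k[:,2]))
s=bot.state();print(s["ee_pos"],s["joint_pos"])
E
```

```text
tcp bay [90.2  0.9 82.8] [ 0.4  0.5 -0.1]
top 0.86 lid x [149.1 266.7] y [-62.   61.1] c [207.1  -0.8] sz [120.3 127.5] ang 0.0 pitch [ 0. -0.] z mid 87.5
post [642.45040734 117.29877986   0.        ]
top knob [630.01786411 201.33606787 145.90910437] [631.08687192 202.29764541 142.47563899] 148.53719051509407
bar dir 98.47626802897084 x at y 117,202 [642.32860959 629.66126571] 106.49531078745333
side knob [628.84985575 206.03510901 145.8694813 ] [629.63469351 204.76152826 142.75268478] 149.18923871974786
bar dir 99.56884014762717 x at y 117,202 [641.70517085 627.3760416 ] 106.42820962807991
[ 0.53429289 -0.01172281  0.08217072] [-21.25896636  22.91121983 102.30687719  20.10169649  64.85324014
 -34.91085073]
```

```bash
python3 - <<'E'
from h import *
go([.55,.02,.24],9,0)
a=[.63,.2025,.24]; R=Rt(9,0); go(a,9,0,[.55,.02,.24],R)
E
```

```text
[ 0.0829  0.0176 -0.1378] [  0.97 -20.01  -5.51]
[0.1677 0.1076 0.    ] [0. 0. 0.]
```

Emit:
{"op": "jog_arm", "data": {
  "rows": [
    [0.1,0.02,0.004,-0.035,0.24,-5,-1.4],
    [0.1,0.042,0.009,-0.07,0.48,-10,-2.8],
    [0.1,0.063,0.013,-0.104,0.73,-15,-4.1],
    [0.1,0.0829,0.0176,-0.1378,0.97,-20,-5.5],
    [0.1,0.0829,0.0176,-0.1378,0.97,-20,-5.5]
  ]
}}

```text
clock: 19.58
ee_pos: [0.5519, 0.022, 0.243]
ee_rot: [[-0.16, 0.987, 0.007], [0.987, 0.16, -0.0], [-0.002, 0.007, -1.0]]
wrist_force: [0.9, 0.1, -0.4]
opening: 0.0768
finger_force: 0.0
```

```bash
python3 - <<'E'
from h import *
go([.63,.2025,.24],9,0)
E
```

```text
[0.1657 0.106  0.0034] [0.38 0.09 0.21]
```

Emit:
{"op": "jog_arm", "data": {
  "rows": [
    [0.1,0.04,0.026,0.001,0,0,0],
    [0.1,0.08,0.052,0.002,0.2,0,0],
    [0.1,0.12,0.078,0.003,0.38,0,0.2],
    [0.1,0.15,0.096,0.0034,0.38,0,0.2],
    [0.1,0.1657,0.106,0.0034,0.38,0,0.2],
    [0.1,0.1657,0.106,0.0034,0.38,0,0.2]
  ]
}}

```text
clock: 20.32
ee_pos: [0.6289, 0.2, 0.2352]
ee_rot: [[-0.154, 0.988, -0.009], [0.988, 0.154, -0.002], [-0.001, -0.009, -1.0]]
wrist_force: [-0.6, -0.3, -0.2]
opening: 0.0771
finger_force: 0.0
```

```bash
python3 - <<'E'
from h import *
s=bot.state(); print(s["ee_pos"])
go([.63,.203,.115],9,0)
im,d,W=cloud("wrist"); cv2.imwrite("pics/wrist2.png",im)
E
```

```text
[0.62893952 0.19998558 0.23519201]
[0.0029 0.0026 0.1202] [-0.51  0.05 -0.17]
```

View pics/wrist2.png

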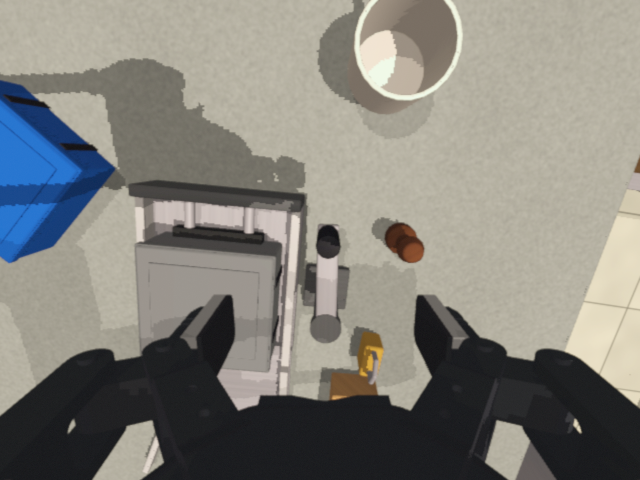

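The wrist view shows the knob at (328,240), midway between the fingers. The crate is seated at left, and the stamp at (405,245) stays below finger height.

Emit:
{"op": "jog_arm", "data": {
  "rows": [
    [0.1,0.0015,0.0013,0.03,0,0,0],
    [0.1,0.0029,0.0026,0.06,0,0,0],
    [0.1,0.0029,0.0026,0.09,0,0,0],
    [0.1,0.0029,0.0026,0.1202,0,0,0],
    [0.65,0.0029,0.0026,0.1202,0,0,0],
    [0.65,0.0029,0.0026,0.1202,0,0,0],
    [0.65,0.0029,0.0026,0.1202,0,0,0]
  ]
}}

```text
clock: 21.25
ee_pos: [0.6319, 0.2028, 0.1186]
ee_rot: [[-0.152, 0.988, -0.002], [0.988, 0.152, -0.001], [-0.0, -0.002, -1.0]]
wrist_force: [-0.6, -0.1, -0.4]
opening: 0.03
finger_force: 0.0
```

```bash
python3 - <<'E'
from h import *
s=bot.state(); print(s["ee_pos"],s["opening"],s["wrist_force"])
P=np.array([642.4,117.3]);p=s["ee_pos"]; r0=p[:2]*1000-P; a0=np.degrees(np.arctan2(r0[1],r0[0])); print("alpha",a0,np.hypot(*r0))
R0=s["ee_rot"]
for da in range(10,86,5):
    a=np.radians(a0+da); q=np.r_[P+85*np.array([np.cos(a),np.sin(a)]),115]/1000
    print(da,end=" "); go(q,9+da,0,p,R0)
E
```

```text
[0.63189085 0.2028086  0.11859245] 0.029958935424791652 [-0.55813322 -0.05870934 -0.40592767]
alpha 97.00660868634428 86.15197038442636
10 [-0.002  -0.0148  0.0036] [-1.500e-01  1.000e-02 -1.025e+01]
15 [-0.0034 -0.0221  0.0036] [-1.500e-01  1.000e-02 -1.525e+01]
20 [-0.0054 -0.0292  0.0037] [ -0.15  -0.   -20.25]
25 [-0.008  -0.0362  0.0037] [-1.500e-01 -1.000e-02 -2.525e+01]
30 [-0.0112 -0.0429  0.0037] [-1.500e-01 -1.000e-02 -3.025e+01]
35 [-0.015  -0.0492  0.0037] [-1.500e-01 -2.000e-02 -3.525e+01]
40 [-0.0194 -0.0552  0.0037] [-1.500e-01 -3.000e-02 -4.025e+01]
45 [-0.0242 -0.0609  0.0038] [-1.500e-01 -3.000e-02 -4.525e+01]
50 [-0.0295 -0.066   0.0038] [-1.500e-01 -4.000e-02 -5.025e+01]
55 [-0.0353 -0.0707  0.0038] [-1.400e-01 -5.000e-02 -5.525e+01]
60 [-0.0414 -0.0749  0.0038] [-1.400e-01 -5.000e-02 -6.025e+01]
65 [-0.0479 -0.0785  0.0038] [-1.400e-01 -6.000e-02 -6.525e+01]
70 [-0.0546 -0.0816  0.0038] [-1.400e-01 -7.000e-02 -7.025e+01]
75 [-0.0616 -0.084   0.0038] [-1.400e-01 -7.000e-02 -7.525e+01]
80 [-0.0688 -0.0858  0.0038] [-1.400e-01 -8.000e-02 -8.025e+01]
85 [-0.0761 -0.087   0.0038] [ -0.13  -0.09 -85.25]
```

Emit:
{"op": "jog_arm", "data": {
  "rows": [
    [0.65,-0.0008,-0.0075,0.001,0,0,-5],
    [0.65,-0.002,-0.0148,0.001,0,0,-10],
    [0.65,-0.0034,-0.0221,0.001,0,0,-15],
    [0.65,-0.0054,-0.0292,0.001,0,0,-20],
    [0.65,-0.008,-0.0362,0.001,0,0,-25],
    [0.65,-0.0112,-0.0429,0.001,0,0,-30],
    [0.65,-0.015,-0.0492,0.001,0,0,-35],
    [0.65,-0.0194,-0.0552,0.001,0,0,-40]
  ]
}}

```text
clock: 22.25
ee_pos: [0.58, 0.1759, 0.1174]
ee_rot: [[-0.754, 0.657, -0.003], [0.657, 0.754, -0.0], [0.002, -0.002, -1.0]]
wrist_force: [0.5, 0.9, 0.1]
opening: 0.0303
finger_force: 0.6
```

```bash
python3 - <<'E'
from h import *
s=bot.state(); print(s["ee_pos"],s["opening"],s["wrist_force"])
P=np.array([642.4,117.3]);p=s["ee_pos"]; r0=p[:2]*1000-P; a0=np.degrees(np.arctan2(r0[1],r0[0])); print("alpha",a0,np.hypot(*r0))
R0=s["ee_rot"]
for al in list(range(142,180,5))+[180,183,185]:
    a=np.radians(al); q=np.r_[P+85*np.array([np.cos(a),np.sin(a)]),117]/1000
    print(al,end=" "); go(q,al-88,0,p,R0)
for c in("top","side"):
    im,d,W=cloud(c); w_=W[d>0]*1000
    for q in bot.trace(c,"bar_knob")[:1]:
        k=W[q["pixels"]&(d>0)]*1000; k=k[(k[:,2]>98)&(k[:,2]<150)]; print(c,q["conf"],np.median(k,0))
E
```

```text
[0.57997883 0.17592439 0.11739341] 0.03030693459606124 [0.49606914 0.92988186 0.14219221]
alpha 136.79657828532683 85.6342302391059
142 [-0.0007 -0.0077  0.0004] [-0.1  -0.11 -5.05]
147 [-0.0014 -0.0151  0.0004] [ -0.09  -0.12 -10.05]
152 [-0.0028 -0.0224  0.0004] [ -0.09  -0.12 -15.05]
157 [-0.0048 -0.0296  0.0004] [ -0.08  -0.13 -20.05]
162 [-0.0074 -0.0365  0.0004] [ -0.08  -0.13 -25.05]
167 [-0.0106 -0.0432  0.0005] [ -0.07  -0.13 -30.05]
172 [-0.0143 -0.0496  0.0005] [ -0.07  -0.14 -35.05]
177 [-0.0186 -0.0556  0.0005] [ -0.06  -0.14 -40.05]
180 [-0.0215 -0.059   0.0005] [ -0.06  -0.14 -43.05]
183 [-0.0245 -0.0623  0.0005] [ -0.05  -0.15 -46.05]
185 [-0.0266 -0.0644  0.0005] [ -0.05  -0.15 -48.05]
top 0.74 [626.61019289 132.86000895 106.83171806]
side 0.82 [579.23386489 185.13099342 132.11708734]
```

Emit:
{"op": "jog_arm", "data": {
  "rows": [
    [0.65,-0.0007,-0.0077,0,0,0,-5],
    [0.65,-0.0014,-0.0151,0,0,0,-10],
    [0.65,-0.0028,-0.0224,0,0,0,-15],
    [0.65,-0.0048,-0.0296,0,0,0,-20],
    [0.65,-0.0074,-0.0365,0,0,0,-25],
    [0.65,-0.0106,-0.0432,0,0,0,-30],
    [0.65,-0.0143,-0.0496,0,0,0,-35],
    [0.65,-0.0186,-0.0556,0,0,0,-40]
  ]
}}

```text
clock: 23.45
ee_pos: [0.5576, 0.1216, 0.1168]
ee_rot: [[-1.0, 0.02, -0.003], [0.02, 1.0, -0.001], [0.003, -0.001, -1.0]]
wrist_force: [1.4, 0.4, -0.3]
opening: 0.03
finger_force: 0.5
```

```bash
python3 - <<'E'
from h import *
s=bot.state(); print(s["ee_pos"],s["opening"],s["wrist_force"])
P=np.array([642.4,117.3]);p=s["ee_pos"]
R0=s["ee_rot"]
for al in [180,182,184]:
    a=np.radians(al); q=np.r_[P+85*np.array([np.cos(a),np.sin(a)]),117]/1000
    print(al,end=" "); go(q,al-88,0,p,R0)
E
```

```text
[0.55759583 0.12163362 0.11679869] 0.03000261462265999 [ 1.40886028  0.37453983 -0.30289975]
180 [ 0.0001 -0.0043 -0.0002] [-0.03 -0.2  -3.13]
182 [ 0.     -0.0073 -0.0002] [-0.03 -0.2  -5.13]
184 [-0.0002 -0.0103 -0.0002] [-0.03 -0.2  -7.13]
```

Emit:
{"op": "jog_arm", "data": {
  "rows": [
    [0.65,0,-0.0035,0,0,0,-2.4],
    [0.65,0,-0.007,0,0,0,-4.8],
    [0.65,-0.0002,-0.0103,0,0,0,-7.1],
    [0.65,-0.0002,-0.0103,0,0,0,-7.1],
    [0.55,0,-0.0045,0,0,0,-7.1],
    [0.35,0,-0.0045,0,0,0,-7.1],
    [0.35,0,-0.0045,0,0,0,-7.1],
    [0.35,0,-0.0045,-0.03,0,0,-7.1]
  ]
}}

```text
clock: 24.45
ee_pos: [0.5547, 0.1167, 0.1443]
ee_rot: [[-0.995, -0.102, -0.012], [-0.102, 0.995, -0.002], [0.012, -0.001, -1.0]]
wrist_force: [1.0, -0.5, 0.6]
opening: 0.0556
finger_force: 0.0
```

Emit:
{"op": "jog_arm", "data": {
  "rows": [
    [0.35,0,0,-0.03,0,0,0],
    [0.35,0,0,-0.07,0,0,0],
    [0.35,0,0,-0.12,0,0,0],
    [0.35,0.05,0,-0.16,0,0,0],
    [0.35,0.1,0,-0.16,0,0,0],
    [0.35,0.15,0,-0.16,0,0,0],
    [0.35,0.15,0,-0.16,0,0,0]
  ]
}}

```text
clock: 25.32
ee_pos: [0.4048, 0.1016, 0.3077]
ee_rot: [[-0.995, -0.102, -0.006], [-0.102, 0.995, -0.001], [0.006, -0.001, -1.0]]
wrist_force: [0.9, -0.3, 0.3]
opening: 0.0554
finger_force: 0.0
```

```bash
python3 cr.py; python3 - <<'E'
from h import *
for c in("top","side"):
    im,d,W=cloud(c); p=W[d>0]*1000; cv2.imwrite(f"pics/{c}9.png",im)
    k=p[(p[:,2]>136)&(p[:,2]<160)&(p[:,0]>530)&(p[:,0]<670)&(p[:,1]>80)&(p[:,1]<230)]; 
    if len(k):
        m=np.median(k,0); print(c,m,"bar angle rad",np.arctan2(m[1]-117.3,m[0]-642.4)%(2*np.pi)-TH)
E
```

```text
tcp bay [211.5 123.2 307.7] [ 0.9 -0.3  0.3]
top 0.71 lid x [148.3 212.2] y [-61.2  61.4] c [181.    0.2] sz [ 68.3 127. ] ang 1.8 pitch [ 1.6 -0.1] z mid 87.5
top 0.16 lid x [  2.2 142.8] y [-73.3  75.3] c [105.1 -16.6] sz [196.6 210.6] ang 89.3 pitch [14.6  0. ] z mid 28.4
side 0.78 lid x [152.  269.6] y [-60.7  62. ] c [210.5   0.3] sz [122.5 126.9] ang 0.4 pitch [-0.1 -0.1] z mid 87.0
side 0.26 lid x [-45.4 319.7] y [-102.4   82.3] c [129.9 -16.4] sz [202.4 381.9] ang 89.3 pitch [1.1 0.4] z mid 23.3
top [557.78916857 108.8047695  145.29093482] bar angle rad 1.6109997554885818
side [555.23460955 120.07378533 145.5506549 ] bar angle rad 1.4791201735405426
```

View pics/side9.png

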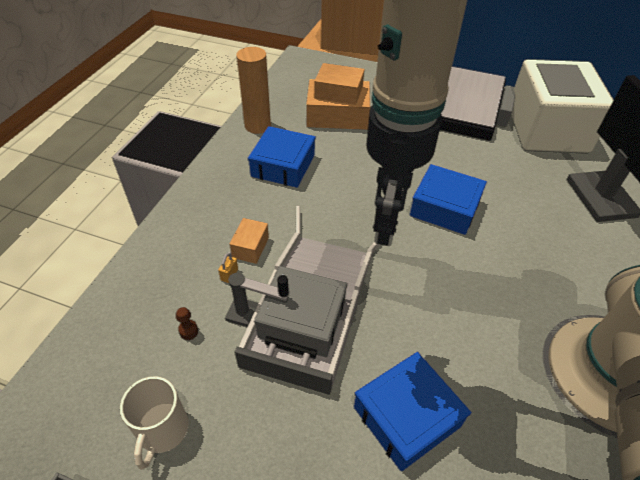

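The crate sits flat behind the lip and the bar lies across the lid, with the knob at (283,285), about 1.5 rad. The arm is clear and the bystanders are unmoved.

```bash
python3 -c "
from station import bot
print(bot.finish_job())"
```

```text
the job is handed in; nothing more can be done
None
```

The job is handed in, but the judge's verdict was not shown: the crate sits flat behind the lip, the bar is across its lid at about 1.5 rad, the highest push I saw (read at the end of each move) was about 13 N, and the bystanders look unmoved.

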